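# Park the carousel's index plunger

## Task

Unlock the round vial carousel: pull up the T-handle of the sprung index plunger on its stand, turn it a quarter turn (either way) and let it down into its rest notch, so that it stays retracted by itself when you let go. Leave the identical plunger on the stand with the rectangular tray as it is.

Things in the scene. Friction and masses are not known exactly. Their poses are not given: they have to be found in the camera images.
- carousel_handle (a point): Centre of the black T-handle of the upright plunger beside the round toothed turntable (154 mm wide, 3 vials, tops at z 95 mm), 73 mm from its axis. Level bar 46 long, 12 thick, 16 mm high, centre at z 95 mm when down; grip across the 12 mm from above. Axes: x along the bar, y across it, z up; they move with it. Under it a 15 mm neck to z 77, then a spindle; fixed 40 mm square block ends at z 62.
- carousel_lift (a joint): How far this plunger is pulled up, m: 0 down (locked), at most 0.032. Spring plus weight pull it down with 5.5 N at 0, 10.5 N at 0.032. A cross pin parallel to the bar lies in the block's deep slot; it clears the slot and can turn from 0.020 upward (aim for 0.026). In the shallow rest notch, which crosses the slot at a right angle, it reads 0.014.
- carousel_turn (a joint): Turn of this plunger's handle about its upright axis, rad: 0 as found, positive counter-clockwise from above, stops at +-2.0. The rest notch is at +1.57 and -1.57 (both alike); its rounded edges draw the pin in from about 10 degrees either side. Turned forcibly on a lift just under 0.020, the pin rides up over the slot's rounded edge.
- tray_handle (a point): Centre of the T-handle of the identical plunger on the other stand, the one with a rectangular tray (134 x 108 mm) holding two lidded specimen pots. Same sizes and axes. It must stay down. Both stands are fixed, with base plates 150 x 190 mm; either may be the left one.

How it is judged:
By the outcome, as a careful person would: the job done as asked, in the order asked, and still so for the second after the job is handed in, with the robot touching nothing.
It also fails if it takes over 32 s, if anything falls off the work surface, if the arm or the gripper's body presses on something with over 40 N, if the wrist force passes 120 N, or if a joint passes its speed limit or range.

## Robot

A 6-joint arm with a two-finger parallel gripper is mounted at the origin on a cart in front of the work surface, level with it; the furniture and walls round the work are solid. World frame = base frame: x ahead of the robot, y to its left, z up, the work surface at z = 0. Lengths are in mm, angles in rad, forces in N, time in s.
With the tool pointing down it reaches from about 250 to 725 mm from the base axis. Payload 9.7 kg.
Tool frame: the origin (TCP) lies midway between the tips of the shut fingers; the grasp point (between the pads) lies bot.pinch_z behind it (bot.pinch_z is the distance from the TCP to the grasp point, in mm); z points along the fingers, y is the line along which they close (so a half turn about z gives the same grasp; the last joint's range is limited). The gripper opens to 85 mm and grips with 20 to 120 N. Pads are 22 mm wide; open, the fingers measure 114 mm over their backs; the gripper's body (76 mm by 85 mm) begins 54 mm behind the grasp point. The pads swing forward as they close: fully open they stand 13 mm farther back than shut.
Start: joints at [1.279, 0.087, 0.176, 1.66, 0, 1.571], TCP at [158.219, 526.748, 231.284] pointing down, gripper open.
Joint ranges: [-3.13, 3.13], [-0.85, 1.81], [-1.15, 1.24], [-2.2, 2.28], [-1.44, 1.52], [-3.14, 3.14]. Speed limits (rad/s): [2.22, 2.22, 2.57, 3.14, 3.14, 3.14].

## Interface

Orientations are given as a unit quaternion [x, y, z, w].
In Python, from station import bot gives the robot as it stands. The module is installed in compiled form; this text tells all that it offers. Calls block until the motion is done:
- bot.movep(position, orientation): joint-space move of the TCP to a pose.
- bot.servo_line(position, rotation=None, max_speed=150): straight line of the TCP; rotation=None keeps the orientation; max_speed is the mean speed in mm/s.
- bot.move_j(angles): joint-space move.
- bot.gripper_to(opening, grip_force=None): opening from 0.0 (shut) to 1.0 (fully open); grip_force is the grip in N (None keeps the last); returns when the fingers have stopped.
- bot.wait(seconds).
- bot.inverse_kinematics(position, orientation): joint angles nearest the present ones, or None.
- bot.camera(name): name is "scene" or "top" or "wrist"; returns the picture (400x640x3 uint8, blue, green, red); there is no depth.
- bot.get_calibration(name): a dict with "intrinsics" (3x3 intrinsics, pixels), "R" (3x3) and "t" (3): a world point X has camera coordinates R X + t; the wrist camera has in their place "mount" (4x4, takes a point from camera to tool coordinates, whose origin is the TCP and whose axes are the flange's). Camera axes: x right, y down, z forward; pixel columns grow to the right and rows downward; lengths in mm; the calibration is good to about 2 mm. The wrist camera is an equidistant fisheye: a pixel r from the principal point sees the ray r / f radians off the axis. A picture is of the moment at which its call begins: read the wrist's pose just before it. get_calibration takes no time and is no camera call.
A pose or a line that the arm cannot do raises bot.PlanningError and nothing moves.
- bot.hand_in(): hands the job in; it is judged then, once.
Readings, each from a call of its own:
- bot.get_clock(): time.
- bot.get_joint_positions(): joint angles.
- bot.get_joint_velocities(): joint speeds.
- bot.get_joint_efforts(): joint torques, N m.
- bot.get_position(): TCP position.
- bot.get_eef_rot(): TCP orientation.
- bot.get_contact_force(): force on the tool from outside, world axes, zero at the start.
- bot.get_ft_torque(): the same for the moment, N m.
- bot.get_width(): opening from 0.0 (shut) to 1.0 (fully open).
- bot.get_gripper_force(): force on a finger pad.
Only numpy, scipy, OpenCV 4.12 (cv2) and the standard library are available. Lean on these libraries where they do the work, as an engineer would, in place of code of your own. Each camera call takes 0.05 s, during which the arm holds its last target. There are 200 camera calls.

## Working session

There is one attempt and no reset: what is moved stays moved. The work goes in short steps, each a Python script; the robot and the scene stay as the last script left them, time stands still between calls to the robot, and variables do not carry over. Pictures are saved under pics/ and viewed, at most 10 in all, crops included, and the job is handed in when it is done.

```bash
mkdir -p pics
python3 - <<'E'
from station import bot
import cv2,numpy as np
for n in("top","scene"):
    cv2.imwrite(f"pics/{n}0.png",bot.camera(n))
    c=bot.get_calibration(n);print(n,{k:np.round(v,3).tolist() for k,v in c.items()})
print(bot.pinch_z,bot.get_eef_rot(),bot.get_clock(),np.round(bot.get_calibration("wrist")["mount"],3))
E
```

```text
top {'intrinsics': [[410.822, 0.0, 327.48], [0.0, 410.822, 197.493], [0.0, 0.0, 1.0]], 'R': [[-0.007, -0.999, 0.039], [-0.985, 0.001, -0.174], [0.174, -0.04, -0.984]], 't': [-54.64, 517.644, 847.966]}
scene {'intrinsics': [[430.089, 0.0, 319.698], [0.0, 430.089, 202.199], [0.0, 0.0, 1.0]], 'R': [[0.486, -0.874, 0.015], [-0.348, -0.209, -0.914], [0.802, 0.439, -0.406]], 't': [-268.591, 260.221, 596.405]}
18.700000000000003 [ 1.45371818e-01  9.89376909e-01 -5.98491556e-04 -9.25407637e-05] 0.1 [[ 2.00000e-03 -9.55000e-01 -2.97000e-01  7.59890e+01]
 [ 1.00000e+00  2.00000e-03 -0.00000e+00 -1.36000e-01]
 [ 1.00000e-03 -2.97000e-01  9.55000e-01 -1.41609e+02]
 [ 0.00000e+00  0.00000e+00  0.00000e+00  1.00000e+00]]
```

View pics/top0.png

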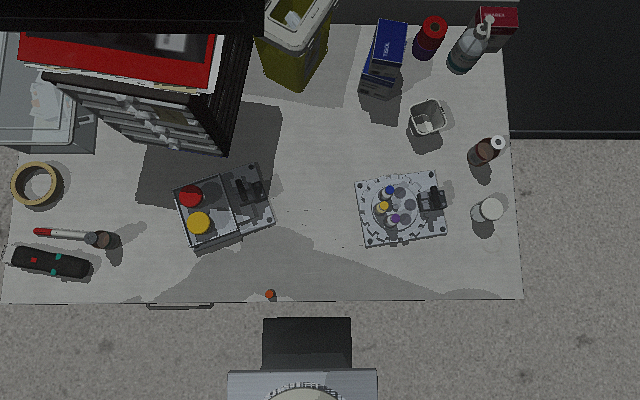

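View pics/scene0.png

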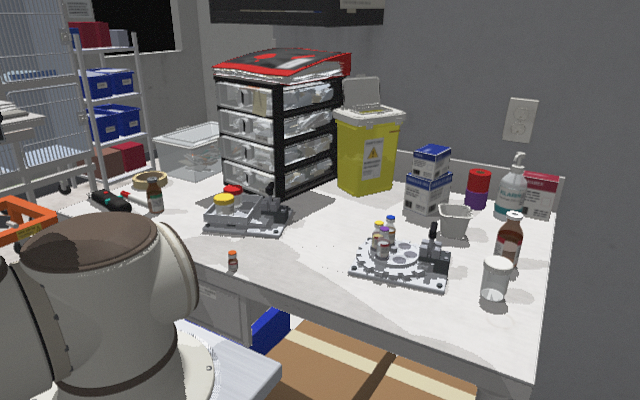

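The top view shows the carousel stand on the right at about (403,208), with its handle near (431,200). The tray stand is on the left at about (225,205). I'll enlarge the handle.

Run:
```python
import cv2,numpy as np
a=cv2.imread("pics/top0.png")[155:255,350:460];b=cv2.imread("pics/scene0.png")[205:295,345:455]
a=cv2.resize(a,(770,700)[0:2],interpolation=cv2.INTER_CUBIC)
a=cv2.resize(cv2.imread("pics/top0.png")[180:230,360:460],(800,400),interpolation=cv2.INTER_CUBIC)
cv2.imwrite("pics/c1.png",cv2.convertScaleAbs(a,alpha=1.8,beta=15))
```

```text
(no output)
```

View pics/c1.png

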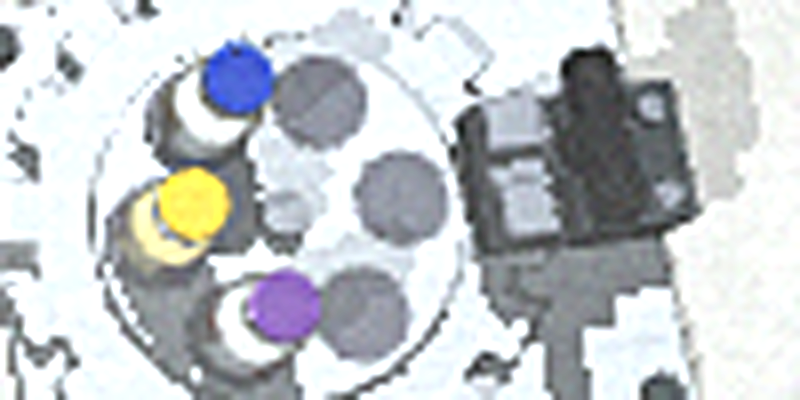

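```bash
cat > h.py <<'E'
from station import bot
import numpy as np,cv2
from scipy.spatial.transform import Rotation as Rn
def quat(yaw): # tool x along yaw, pointing down
    return (Rn.from_euler('z',yaw)*Rn.from_euler('x',np.pi)).as_quat()
def pix(name,u,v,z):
    c=bot.get_calibration(name);R=np.array(c["R"]);t=np.array(c["t"]).ravel()
    d=R.T@np.linalg.solve(c["intrinsics"],[u,v,1]);o=-R.T@t
    return o+d*(z-o[2])/d[2]
E
python3 - <<'E'
from h import *
f=lambda a,b:(360+a/8-.5,180+b/8-.5)
for n,(a,b),z in(("end1",(588,52),103),("cen",(603,140),103),("axis",(285,212),60),("blk",(460,110),62),("blk2",(480,250),62),("blk3",(695,212),62)):
    print(n,pix("top",*f(a,b),z).round(1))
p=pix("top",*f(603,140),103)
for yaw in np.radians([8,188,98,-82,-172]):
    q=bot.inverse_kinematics([p[0],p[1],200],quat(yaw));print(np.degrees(yaw).round(),None if q is None else np.round(q,2))
E
```

```text
end1 [ 531.5 -273.1  103. ]
cen [ 508.3 -275.7  103. ]
axis [ 496.4 -201.6   60. ]
blk [ 523.9 -249.8   62. ]
blk2 [ 485.7 -253.5   62. ]
blk3 [ 495.9 -312.4   62. ]
8.0 [-0.5   0.15  0.18  1.6   0.    2.5 ]
188.0 [-0.5   0.15  0.18  1.6   0.   -0.64]
98.0 [-0.5   0.15  0.18  1.6   0.    0.93]
-82.0 [-0.5   0.15  0.18  1.6   0.   -2.21]
-172.0 [-0.5   0.15  0.18  1.6   0.   -0.64]
```

Run:
```python
from h import *
s=bot.get_position()
bot.movep([s[0]*.7,s[1]*.7,260],bot.get_eef_rot())
bot.movep([350,-190,260],quat(np.radians(188)))
bot.gripper_to(0.5)
bot.movep([508,-276,190],quat(np.radians(188)))
print(bot.get_clock(),np.round(bot.get_position(),1),np.round(bot.get_eef_rot(),4),bot.get_contact_force())
c=bot.get_calibration("wrist");print(np.round(c["intrinsics"],2).tolist())
im=bot.camera("wrist");cv2.imwrite("pics/w1.png",im)
```

```text
4.2667 [ 507.4 -275.7  190.5] [-6.970e-02  9.976e-01  1.000e-04 -2.000e-04] [-0.29964073 -0.08112593  1.24338066]
[[309.71, 0.0, 322.64], [0.0, 309.71, 200.29], [0.0, 0.0, 1.0]]
```

View pics/w1.png

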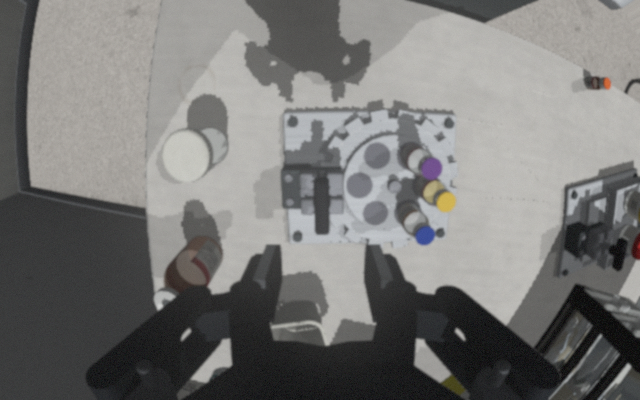

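The wrist view shows the bar at about columns 315-328 and rows 172-235, parallel to the image's vertical. An enlarged crop will locate it better.

Run:
```python
import cv2
a=cv2.imread("pics/w1.png")[160:245,275:375]
a=cv2.convertScaleAbs(a,alpha=2.,beta=20)
cv2.imwrite("pics/c2.png",cv2.resize(a,None,fx=7,fy=7,interpolation=cv2.INTER_CUBIC))
```

```text
(no output)
```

View pics/c2.png

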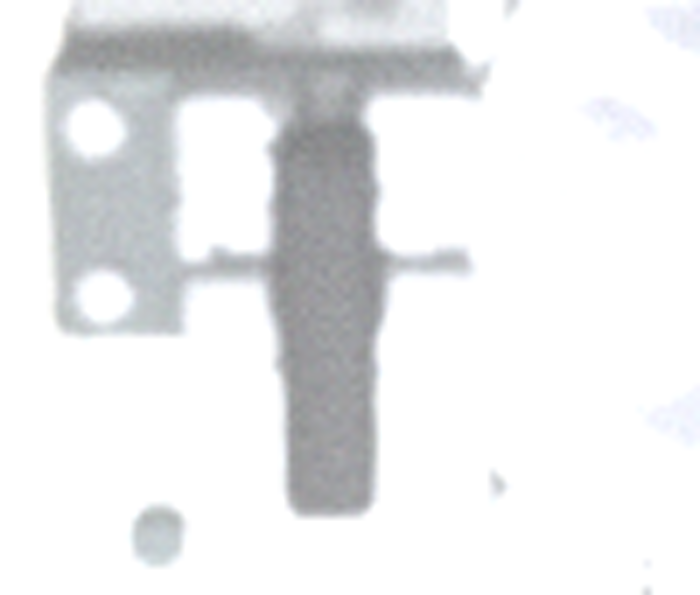

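```bash
cat >> h.py <<'E'
def wpix(u,v,z,pos,q):
    c=bot.get_calibration("wrist");K=np.array(c["intrinsics"]);M=np.array(c["mount"])
    x,y=(u-K[0,2])/K[0,0],(v-K[1,2])/K[1,1];r=np.hypot(x,y)
    d=np.array([x/r*np.sin(r),y/r*np.sin(r),np.cos(r)])
    R=Rn.from_quat(q).as_matrix();d=R@M[:3,:3]@d;o=np.array(pos)+R@M[:3,3]
    return o+d*(z-o[2])/d[2]
E
python3 - <<'E'
from h import *
p,q=bot.get_position(),bot.get_eef_rot()
for a,b in((330,513),(288,500),(372,500),(272,145),(375,145),(324,150),(324,122)):
    print(a,b,[wpix(275+a/7-.5,160+b/7-.5,z,p,q)[:2].round(1) for z in(103,87)])
print("block", [wpix(275+a/7-.5,160+b/7-.5,62,p,q)[:2].round(1) for a,b in((48,70),(60,330),(180,330))])
E
```

```text
330 513 [array([ 530.2, -273.4]), array([ 537.1, -272.5])]
288 500 [array([ 529.3, -278.4]), array([ 536.1, -277.8])]
372 500 [array([ 527.9, -268.8]), array([ 534.6, -267.6])]
272 145 [array([ 488. , -285.7]), array([ 491.9, -285.7])]
375 145 [array([ 486.5, -274.6]), array([ 490.2, -273.8])]
324 150 [array([ 487.8, -280. ]), array([ 491.7, -279.6])]
324 122 [array([ 484.7, -280.5]), array([ 488.4, -280.1])]
block [array([ 492.2, -315.4]), array([ 526.9, -310.2]), array([ 524.6, -294.3])]
```

Run:
```python
from h import *
C=[507.3,-276.8];Q=quat(np.radians(188.9))
bot.movep([*C,150],Q)
bot.servo_line([*C,88],Q,100)
print(bot.get_contact_force().round(1),bot.get_position().round(1))
bot.gripper_to(0.0,70)
print(bot.get_width(),bot.get_gripper_force(),bot.get_contact_force().round(1),bot.get_ft_torque().round(2))
bot.servo_line([*C,92],Q,40)
print(bot.get_width(),bot.get_position().round(1),bot.get_contact_force().round(1),bot.get_ft_torque().round(2),bot.get_clock())
```

```text
[0.6 0.1 1.1] [ 507.6 -277.    88.8]
0.12106727708463028 81.31070539355278 [-0.4  1.5  6.3] [0.29 0.14 0.01]
0.11219261375280726 [ 507.4 -276.8   91.7] [ 2.6  0.  -5.5] [-0.07 -0.72 -0.05] 6.0083
```

Run:
```python
from h import *
C=[507.3,-276.8];Q=quat(np.radians(188.9))
def st(): print(round(bot.get_width(),3),bot.get_position().round(1),bot.get_contact_force().round(1),bot.get_ft_torque().round(2),bot.get_clock())
for z in(103,115.5): bot.servo_line([*C,z],Q,40);st()
cv2.imwrite("pics/s1.png",cv2.resize(bot.camera("scene")[170:300,330:470],None,fx=4,fy=4,interpolation=cv2.INTER_CUBIC))
```

```text
0.12 [ 507.4 -276.8  102.8] [ 3.7 -0.8 -6.6] [-0.16 -0.93  0.05] 6.4333
0.116 [ 507.3 -276.8  115.1] [ 4.6 -0.9 -9.5] [-0.12 -1.15 -0.03] 6.9
```

View pics/s1.png

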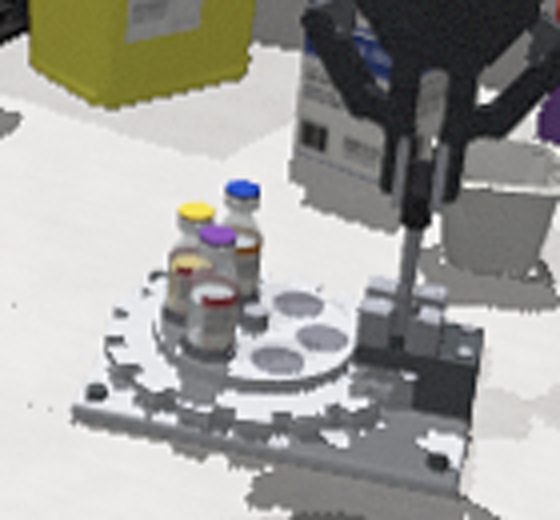

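The handle is held and raised, with the spindle visible below it. The 9.5 N pull corresponds to a lift of about 26 mm. Next is the quarter turn.

Run:
```python
from h import *
C=[507.3,-276.8]
def st(a): print(a,round(bot.get_width(),3),bot.get_position().round(1),bot.get_contact_force().round(1),bot.get_ft_torque().round(2),bot.get_joint_positions()[5].round(3),bot.get_clock())
for a in range(15,91,15):
    bot.servo_line([*C,115.5],quat(np.radians(188.9-a)),25) if 0 else bot.movep([*C,115.5],quat(np.radians(188.9-a)))
    st(a)
    f=bot.get_contact_force()
    if np.linalg.norm(f[:2])>30 or abs(bot.get_ft_torque()[2])>1.5: break
```

```text
15 0.112 [ 507.3 -276.3  115. ] [ 4.   2.2 -9.9] [ 0.32 -1.11  0.04] -0.392 7.3083
30 0.122 [ 507.3 -275.8  114.9] [ 5.8  4.2 -8.9] [ 0.86 -1.26 -0.06] -0.131 7.6667
45 0.112 [ 507.6 -275.3  114.9] [ 6.3  6.7 -9.2] [ 1.34 -1.44  0.05] 0.131 8.025
60 0.115 [ 507.9 -275.   114.9] [  7.7   9.1 -10.1] [ 1.69 -1.79  0.01] 0.393 8.3833
75 0.114 [ 508.3 -274.7  115. ] [10.9 10.5 -9.5] [ 2.01 -2.24  0.08] 0.655 8.7417
90 0.114 [ 508.8 -274.6  115.2] [ 11.7  10.9 -10.1] [ 2.17 -2.68  0.06] 0.917 9.1
```

Run:
```python
from h import *
Q=quat(np.radians(98.9))
def st(a): print(a,round(bot.get_width(),3),bot.get_position().round(1),bot.get_contact_force().round(1),bot.get_ft_torque().round(2),bot.get_clock())
bot.servo_line([509.3,-273.8,115.5],Q,20);st("c")
for z in(108,104,101.5): bot.servo_line([509.3,-273.8,z],Q,30);st(z)
cv2.imwrite("pics/s2.png",cv2.resize(bot.camera("scene")[170:300,330:470],None,fx=4,fy=4,interpolation=cv2.INTER_CUBIC))
```

```text
c 0.121 [ 509.4 -273.7  115.1] [  5.2  -0.3 -10.1] [-0.05 -1.31 -0.04] 9.4333
108 0.118 [ 509.4 -273.7  107.4] [ 5.6  0.  -8.3] [ 0.09 -1.25 -0.01] 9.8333
104 0.117 [ 509.4 -273.7  103.5] [ 6.   0.3 -7.4] [ 0.05 -1.29 -0.  ] 10.1167
101.5 0.117 [ 509.6 -273.8  102.9] [2.6 3.1 5.5] [ 0.61 -0.32 -0.06] 10.3667
```

View pics/s2.png

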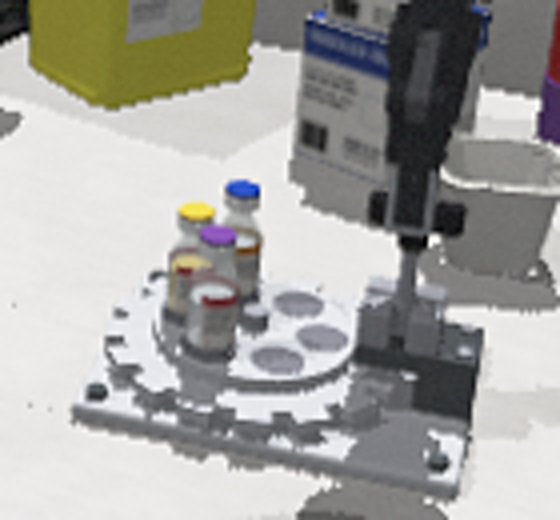

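It stopped at 102.9 mm, which is 14 mm of lift, so the pin is in the rest notch. I'll release and check.

Run:
```python
from h import *
Q=quat(np.radians(98.9));p=bot.get_position()
bot.gripper_to(0.4);print(bot.get_contact_force().round(1))
bot.servo_line([p[0],p[1],200],Q,100)
bot.movep([400,-215,230],Q)
print(bot.get_clock(),bot.get_contact_force().round(1))
cv2.imwrite("pics/s3.png",cv2.resize(np.vstack([bot.camera("scene")[190:300,310:470],bot.camera("top")[160:250,350:510]]),None,fx=3,fy=3,interpolation=cv2.INTER_CUBIC)[:600])
```

```text
[ 0.5 -0.5 -0.3]
12.4833 [-0.6  0.2  0. ]
```

View pics/s3.png

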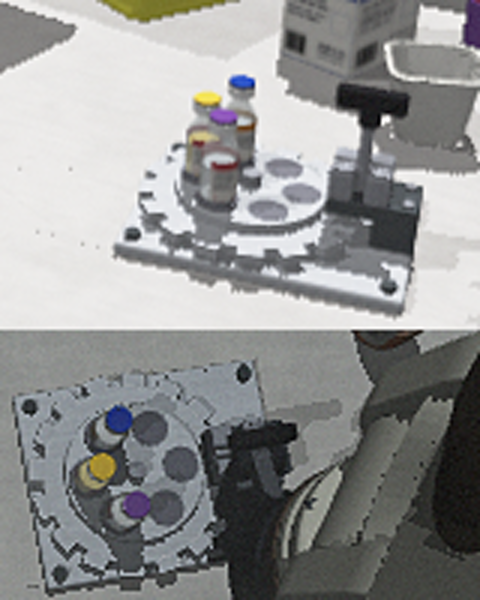

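The handle stands raised and turned a quarter turn by itself, and the arm is clear of it.

```bash
python3 -c "
from station import bot
print(bot.hand_in())"
```

```text
the job is handed in; nothing more can be done
None
```

The carousel plunger was pulled up, turned a quarter turn clockwise and let down into its rest notch, where it stayed retracted after release; the tray plunger was not touched, and the job was handed in at about 12.5 s.

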